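Fit up an offset lever over its seated weld plate

TASK

Lay the loose steel plate flat and square in the pocket of the weld jig, right down on its floor, and let go of it. Then pick up the offset lever (the one with one big and one small end) by its balance point and finish while holding it still and level over the jig, ready for tacking: its big boss centred above the plate, its bar in line with the jig and above the fork, and the boss's underside about 25 mm clear of the plate. End the program still holding it there, and leave the other things on the bench alone.

Things in the scene. Friction and masses are not known exactly. Their poses are not given: they have to be found in the camera images.
- jig: weld jig fixed to the bench: dark steel base 270 long x 110 wide x 10 high (mm), aluminium pocket stops and fork on it. Origin on the bench under the pocket centre; x along the jig towards the fork, z up. The base reaches from x = -85 to +185 mm. Its yaw varies by about 20 degrees either way
- jig_pocket (a point): centre of the pocket floor (10 mm above the bench); axes as the jig. The pocket is 114 x 54 mm (x, y) between stops: 8 mm upright, then sloping outward at 45 degrees for 8 mm more as a lead-in. End stops are 34 mm wide; the long sides have stops only 33 to 57 mm either side of the middle, leaving a 66 mm wide gap for a finger, with flat base at floor level beyond
- jig_fork (a point): bottom of the fork's notch, 125 mm from the pocket centre along the jig's +x and 42 mm above the bench; two prongs 26 mm apart rise 8 mm higher, to 50 mm above the bench
- plate: loose plain steel plate, 110 x 50 x 16 mm, about 0.6 kg, lying flat on the bench. Origin: centre of its underside; x along its 110 mm length, z up. Either way round fits the pocket
- lever: loose steel lever, 199 mm long, 0.45 to 0.7 kg, standing on its two round ends, joined by a straight bar 16 mm wide with its underside 16 and top 32 mm above the lever's underside. It balances on the bar 50 mm from the boss centre. Origin: below that balance point, level with the lever's underside; x along the bar from boss to eye, z up. Starts with the eye away from the robot, within 15 degrees
- lever_boss (a point): centre of the underside of the lever's big round boss (44 mm in diameter, 40 mm high), 50 mm from the lever's origin along its -x
- lever_eye (a point): centre of the underside of the small round eye at the lever's other end (24 mm in diameter, 36 mm high), 115 mm from the lever's origin along its +x
- link: bystander: loose straight steel link, 182 mm long, two EQUAL round ends 32 mm in diameter and 36 mm high, its bar as wide and high as the lever's; lies beside the plate and the lever, the three side by side in any order; leave it alone. Origin: centre of its underside, x along it
- spool: bystander: loose copper wire spool lying flat, 100 mm across, 50 mm high
- nut: bystander: loose dark hexagon nut, 32 mm across, 16 mm high
There are look-alikes about, which are no part of the job. Leave any yellow look-alike of the lever alone.

How it is judged (in metres and radians):
On the way, in this order (a step that is already met when the one before it is completed fails the run):
1. the plate lies flat and square on the pocket floor, released (horizontal distance between plate and jig_pocket below 0.004 m and z of plate in the frame of jig_pocket between -0.002 and 0.002 m and angle between plate's own z axis and vertical below 0.04 rad and angle between the x axis of plate and the x axis of jig_pocket, either way round below 0.06 rad and contact force between the fingers and plate below 0.1 N), for 0.2 s.
2. the lever is lifted clear of the bench, gripped at its balance point (height (world z) of lever above 0.03 m and contact force between the fingers and lever above 2 N and x of the grasp point in the frame of lever between -0.015 and 0.015 m), for 0.2 s.
At the end, for the whole second after the job is handed in: Plate within 4 mm of the pocket centre, within 2 mm of its floor, flat, square (3.4 deg), free. Lever gripped within 15 mm of its balance point, boss within 12 mm of centre, 10-40 mm above the plate, level (4 deg), in line (7 deg), eye to the fork, still, touching neither plate nor jig (all of step 1 and x of the grasp point in the frame of lever between -0.015 and 0.015 m and contact force between the fingers and lever above 2 N and horizontal distance between lever_boss and jig_pocket below 0.012 m and z of lever_boss in the frame of jig_pocket between 0.026 and 0.056 m and angle between lever's own z axis and vertical below 0.07 rad and angle between the x axis of lever and the x axis of jig_pocket, either way round below 0.12 rad and x of lever_eye in the frame of jig_pocket above 0.1 m and contact force between lever and plate below 0.1 N and contact force between lever and jig below 0.1 N and linear speed of lever below 0.02 m/s); the arm keeps its last pose, push and grip.
It fails at once if a bystander is moved more than 20 mm (distance of any of link, spool, nut from where it was at the start of the episode above 0.02 m).
It also fails if it takes over 59 s, if anything falls off the work surface, if the arm or the gripper's body presses on something with over 40 N, if the wrist force passes 120 N, or if a joint passes its speed limit or range.

ROBOT

A 6-joint arm with a two-finger parallel gripper is mounted at the origin on the work surface. World frame = base frame: x ahead of the robot, y to its left, z up, the work surface at z = 0. Lengths are in mm, angles in rad, forces in N, time in s.
With the tool pointing down it reaches from about 275 to 750 mm from the base axis. Payload 10.2 kg.
Tool frame: the origin (TCP) lies at the centre of the arm's flange, where the gripper is bolted on; the fingertips stand ctrl.tip_reach ahead of it and the grasp point (between the pads) lies 155 mm ahead of it (ctrl.tip_reach is the distance from the TCP to the fingertips, in mm); z points along the fingers, y is the direction in which the jaws open and shut (so a half turn about z gives the same grasp; the last joint's range is limited). The gripper opens to 85 mm and grips with 20 to 120 N. Pads are 22 mm wide; open, the fingers measure 114 mm over their backs; the gripper's body (76 mm by 85 mm) begins 54 mm behind the grasp point. The pads swing forward as they close: fully open they stand 13 mm farther back than shut.
Start: joints at [-0.223, 0.313, 1.498, -0, 1.331, -0.223], TCP at [525.007, -0.014, 404.694] pointing down, gripper open.
Joint ranges: [-2.94, 2.94], [-0.97, 2.17], [0.19, 2.56], [-1.23, 4.37], [0.02, 3.11], [-2.88, 2.88]. Speed limits (rad/s): [2.39, 2.39, 3.01, 3.14, 3.14, 3.14].

INTERFACE

Orientations are given as a unit quaternion [w, x, y, z].
In Python, from rig import ctrl, viewer gives the robot as it stands.
- The arm moves only by the tool drive_tool, never from a script. Its argument "rows" is a list that holds one entry, the list of rows, each a list of 6 numbers: the shift along the world's x, y, z normalised to -1 to 1, where 1 is 0.1 m, then the turn, a rotation vector about the world's x, y, z normalised to -1 to 1, where 1 is 90 degrees. A call has 1 to 10 rows; each row is the pose to reach, as a shift and turn from the pose measured when the call began; what a row does not reach only later rows make up. A row lasts 1/8 s, in which the tool goes at most 62.5 mm and 10.7 degrees, less where a joint would pass 70% of its speed; a pose out of reach is approached as far as the arm can. A call with a number of a shift or a turn outside -1 to 1 is refused whole. A call with a gripper value outside its range is refused whole. "fingers" is the opening, from -1 (shut) to 1 (fully open), set as the call begins (left out, the last holds). The fingers move at their own pace and stop on an object; "force" is the grip in N (left out, the last holds). Time passes only in rows, so rows that repeat a pose let the fingers close. It gives the time, the measured TCP pose, the force and the opening at its end, in the units of the state.
- ctrl.sense(): the state, without advancing time (a new reading comes with each control period).
- viewer.capture(name): name is "scene" or "side" or "wrist"; returns the picture (384x512x3 uint8, red, green, blue); there is no depth.
- viewer.calibration(name): a dict with "mtx" (3x3 intrinsics, pixels), "extrinsics" (4x4, takes a point from camera to world coordinates). Camera axes: x right, y up, looking along -z (the intrinsics and any distortion apply to the point x, -y, -z); pixel columns grow to the right and rows downward; lengths in mm; the calibration is good to about 2 mm. A picture is of the moment at which its call begins: read the wrist's pose just before it. calibration takes no time and is no camera call; for the wrist camera it gives the pose at the moment of the call.
- ctrl.finish_job(): hands the job in, once; it reports no verdict.
The state is a dict: "time_s": time; "joints": joint angles; "dq": joint speeds; "tau": joint torques, N m; "eef_pos": TCP position; "ee_rot": TCP orientation; "force": force on the tool from outside, world axes, zero at the start; "wrist_torque": the same for the moment, N m; "grip_width": opening from 0.0 (shut) to 1.0 (fully open).
Only numpy, scipy, OpenCV 4.12 (cv2) and the standard library are available. Lean on these libraries where they do the work, as an engineer would, in place of code of your own. Each camera call takes 0.05 s, during which the arm holds its last target.

## Working session

There is one attempt and no reset: what is moved stays moved. The work goes in short steps, Python scripts to look and compute and a tool call to move; the robot and the scene stay as the last step left them, time stands still between calls to the robot, and variables do not carry over. Pictures are saved under pics/ and viewed, and the job is handed in when it is done.

Besides the shell and the picture viewer there is one more tool, called after "Emit:" as a command line: name --argument value ..., lists and objects as JSON in quotes. drive_tool: Moves the arm, as the interface text tells. Scaled input: -1 to 1 covers 0.1 m each way for a shift and 90 degrees each way for a turn. Its arguments: {"type":"object","properties":{"rows":{"type":"array","items":{"type":"array","items":{"type":"array","items":{"type":"number"}}}},"fingers":{"type":"number"},"force":{"type":"number"}},"required":["rows"]}

```bash
ls; mkdir -p pics; python3 - <<'E'
from rig import ctrl, viewer
import cv2
print(ctrl.sense(), ctrl.tip_reach)
for n in ("scene","side","wrist"):
    c=viewer.calibration(n); print(n,c)
    im=viewer.capture(n); cv2.imwrite(f"pics/{n}0.png",im[:,:,::-1])
E
```

```text
pics
{'time_s': 0.0, 'joints': array([-2.23405310e-01,  3.13454967e-01,  1.49849108e+00,  1.54017093e-06,
        1.33099161e+00, -2.23426884e-01]), 'dq': array([ 0.00096879, -0.00021494,  0.00159805,  0.00053454, -0.00048022,
        0.00036507]), 'tau': array([-5.78409599e-04, -4.12261176e+01, -2.59742296e+01, -3.58453699e-04,
        4.11797926e-03, -1.23038126e-05]), 'eef_pos': array([ 5.24952277e+02, -3.98521055e-03,  4.04112055e+02]), 'ee_rot': array([-5.69469670e-04,  7.07099123e-01,  7.07114119e-01, -3.57719230e-04]), 'force': array([-0.21107884, -0.64293012,  0.03032195]), 'wrist_torque': array([-0.07641565,  0.01083067,  0.00472739]), 'grip_width': 0.9992896763648447} 173.4
scene {'mtx': array([[406.72274435,   0.        , 255.29549817],
       [  0.        , 406.72274435, 191.8990553 ],
       [  0.        ,   0.        ,   1.        ]]), 'extrinsics': array([[ 4.86643927e-01, -7.20509902e-01,  4.94007257e-01,
         1.11140169e+03],
       [ 8.73426856e-01,  3.90012739e-01, -2.91574331e-01,
        -2.82890424e+02],
       [ 1.74130691e-02,  5.73372082e-01,  8.19110029e
[... 466 characters left out ...]
2],
       [-1.80564986e-02,  7.34533306e-01,  6.78332356e-01,
         9.50012836e+02],
       [ 0.00000000e+00,  0.00000000e+00,  0.00000000e+00,
         1.00000000e+00]])}
wrist {'mtx': array([[316.1697534 ,   0.        , 256.51996029],
       [  0.        , 316.1697534 , 189.34054633],
       [  0.        ,   0.        ,   1.        ]]), 'extrinsics': array([[ 9.99999568e-01, -5.65898505e-04,  7.37858184e-04,
         5.25388793e+02],
       [ 3.26466097e-04,  9.56647620e-01,  2.91247704e-01,
         7.50329800e+01],
       [-8.70686916e-04, -2.91247337e-01,  9.56647391e-01,
         3.74321735e+02],
       [ 0.00000000e+00,  0.00000000e+00,  0.00000000e+00,
         1.00000000e+00]])}
```

View images.

View pics/scene0.png

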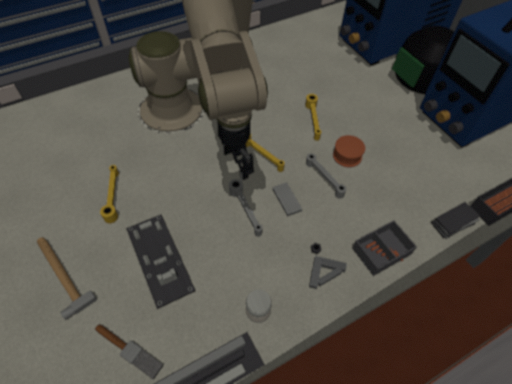

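View pics/side0.png

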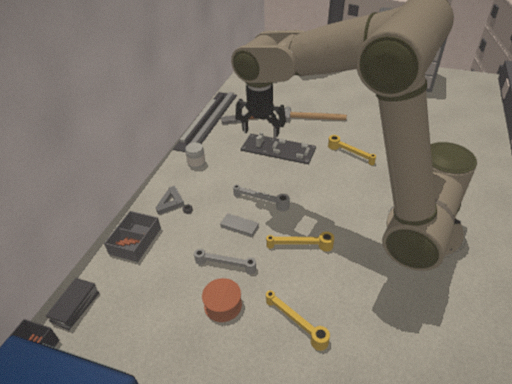

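View pics/wrist0.png

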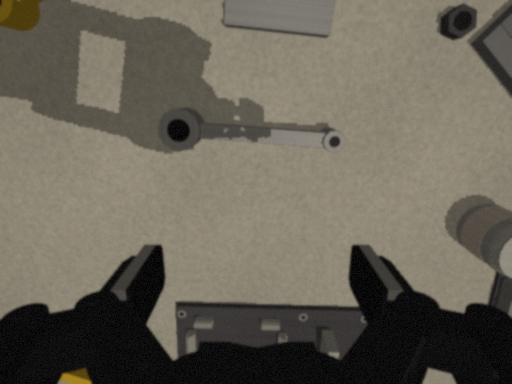

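```bash
cat > h.py <<'E'
import numpy as np, cv2
from rig import ctrl, viewer
def ray(c,u,v,z):
    K=c['mtx'];E=c['extrinsics']
    d=np.array([(u-K[0,2])/K[0,0],-(v-K[1,2])/K[1,1],-1.]); D=E[:3,:3]@d; o=E[:3,3]
    return o+D*(z-o[2])/D[2]
def proj(c,p):
    K=c['mtx'];E=c['extrinsics']; q=E[:3,:3].T@(np.array(p)-E[:3,3])
    return np.array([K[0,0]*q[0]/-q[2]+K[0,2], K[1,1]*-q[1]/-q[2]+K[1,2]])
E
python3 - <<'E'
from h import *
for n in("scene","side"):
    im=cv2.imread(f"pics/{n}0.png")
    if n=="scene": c=im[120:320,100:370]
    else: c=im[110:300,180:400]
    cv2.imwrite(f"pics/{n}0z.png",cv2.resize(c,None,fx=2.9,fy=2.9,interpolation=cv2.INTER_CUBIC))
c=viewer.calibration("wrist"); 
for u,v,z in((178,130,40),(334,141,36),(225,0,16),(330,35,16),(226,26,16),(178,303,10),(362,307,10),(458,20,16)): print(u,v,ray(c,u,v,z).round(1))
c=viewer.calibration("scene")
for nm,u,v,z in(("boss",237,185,40),("eye",258,230,36),("plate",287,198,16),("link",313,158,36),("link",341,190,36),("j",161,217,10),("j",127,235,10),("j",158,306,10),("j",194,290,10)): print(nm,u,v,ray(c,u,v,z).round(1))
E
```

```text
178 130 [443.1  38.   40. ]
334 141 [608.  26.  36.]
225 0 [493.5 164.3  16. ]
330 35 [600.9 132.4  16. ]
226 26 [493.9 140.7  16. ]
178 303 [ 419.  -196.8   10. ]
362 307 [ 668.5 -202.9   10. ]
458 20 [730.3 146.3  16. ]
boss 237 185 [447.7  42.5  40. ]
eye 258 230 [615.6  22.6  36. ]
plate 287 198 [549.9 163.3  16. ]
link 313 158 [466.6 312.7  36. ]
link 341 190 [614.9 317.6  36. ]
j 161 217 [ 424.8 -203.5   10. ]
j 127 235 [ 435.2 -312.8   10. ]
j 158 306 [ 676.5 -311.4   10. ]
j 194 290 [ 681.7 -211.    10. ]
```

View pics/scene0z.png

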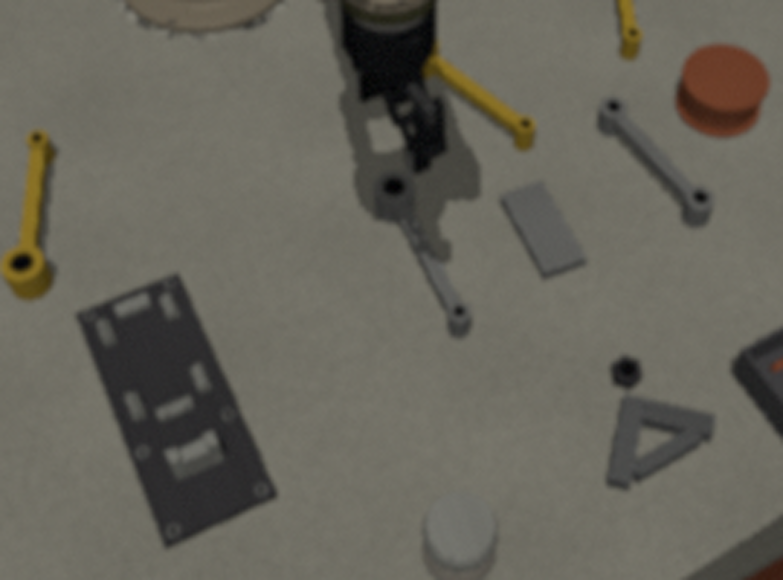

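View pics/side0z.png

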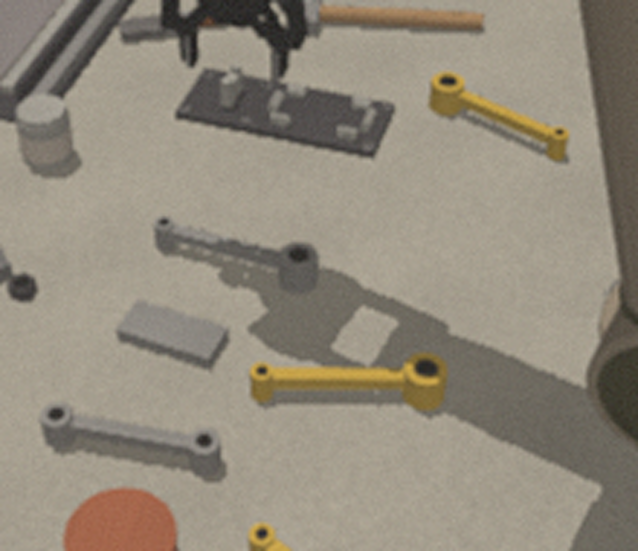

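Emit:
drive_tool --rows '[[[-0.45,1,0,0,0,-1],[-0.45,1,0,0,0,-1],[-0.45,1,0,0,0,-1],[-0.45,1,0,0,0,-1],[-0.45,1,0,0,0,-1],[-0.45,1,0,0,0,-1],[-0.45,1,0,0,0,-1],[-0.45,1,0,0,0,-1],[-0.45,1,0,0,0,-1],[-0.45,1,0,0,0,-1]]]'

```text
time_s: 1.4
eef_pos: [480.0, 100.0, 404.1]
ee_rot: [-0.0, 1.0, 0.0, -0.0]
force: [0.4, -0.6, 0.1]
grip_width: 1.002
```

Emit:
drive_tool --rows '[[[0,0.6,0,0,0,0],[0,0.6,0,0,0,0],[0,0.6,0,0,0,0],[0,0.6,0,0,0,0]]]'

```text
time_s: 1.9
eef_pos: [480.1, 159.2, 404.1]
ee_rot: [-0.0, 1.0, 0.0, -0.0]
force: [0.2, -0.0, 0.8]
grip_width: 1.0
```

```bash
cat > look.py <<'E'
import sys
from h import *
import json
def snap(tag):
    s=ctrl.sense(); c=viewer.calibration("wrist"); im=viewer.capture("wrist")
    cv2.imwrite(f"pics/w{tag}.png",im[:,:,::-1]); np.savez(f"pics/w{tag}.npz",mtx=c['mtx'],extrinsics=c['extrinsics'])
    print(s['time_s'],s['eef_pos'].round(1),s['ee_rot'].round(4),s['joints'].round(2),s['grip_width'].round(3),s['force'].round(1))
if __name__=="__main__": snap(sys.argv[1])
E
python3 look.py 1
```

```text
Traceback (most recent call last):
  File "look.py", line 8, in <module>
    if __name__=="__main__": snap(sys.argv[1])
                             ~~~~^^^^^^^^^^^^^
  File "look.py", line 7, in snap
    print(s['time_s'],s['eef_pos'].round(1),s['ee_rot'].round(4),s['joints'].round(2),s['grip_width'].round(3),s['force'].round(1))
                                                                                      ^^^^^^^^^^^^^^^^^^^^^
AttributeError: 'float' object has no attribute 'round'
```

View pics/w1.png

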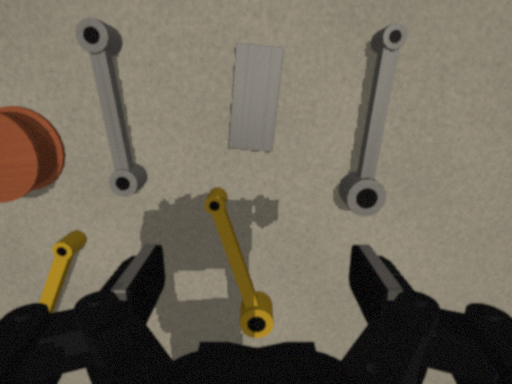

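```bash
sed -i "s/s\['grip_width'\].round(3)/round(s['grip_width'],3)/" look.py; python3 - <<'E'
from h import *
im=cv2.imread("pics/w1.png"); c=np.load("pics/w1.npz")
hsv=cv2.cvtColor(im,cv2.COLOR_BGR2HSV)
for p in((97,255),(97,200),(130,255),(120,115),(197,345)): print(p,hsv[p],im[p])
roi=im[25:170,210:300]
cv2.imwrite("pics/plz.png",cv2.resize(roi,None,fx=4,fy=4,interpolation=cv2.INTER_NEAREST))
s=im.astype(int); m=((s[:,:,2]-s[:,:,0])<12).astype(np.uint8)  # greyness
mm=np.zeros_like(m); mm[25:170,210:300]=m[25:170,210:300]
mm=cv2.morphologyEx(cv2.medianBlur(mm,3),cv2.MORPH_OPEN,np.ones((5,5),np.uint8))
cs,_=cv2.findContours(mm,cv2.RETR_EXTERNAL,cv2.CHAIN_APPROX_NONE)
k=max(cs,key=cv2.contourArea); print(cv2.contourArea(k),cv2.minAreaRect(k))
pts=np.array([ray(c,u,v,16)[:2] for u,v in k[:,0]+0.0],np.float32)
print(cv2.minAreaRect(pts)); print(pts.min(0),pts.max(0))
cv2.drawContours(im,[k],-1,(0,0,255),1); cv2.imwrite("pics/plm.png",cv2.resize(im[25:170,210:300],None,fx=4,fy=4,interpolation=cv2.INTER_NEAREST))
E
```

```text
(97, 255) [ 21  24 137] [124 133 137]
(97, 200) [ 20  45 141] [116 133 141]
(130, 255) [ 19  28 126] [112 121 126]
(120, 115) [ 18  22 117] [107 113 117]
(197, 345) [20 25 62] [56 60 62]Traceback (most recent call last):
  File "<stdin>", line 11, in <module>
ValueError: max() iterable argument is empty
```

```bash
python3 - <<'E'
from h import *
im=cv2.imread("pics/w1.png"); c=np.load("pics/w1.npz")
hsv=cv2.cvtColor(cv2.GaussianBlur(im,(0,0),1.2),cv2.COLOR_BGR2HSV)
m=(hsv[:,:,1]<35).astype(np.uint8)
mm=np.zeros_like(m); mm[25:170,210:300]=m[25:170,210:300]
mm=cv2.morphologyEx(mm,cv2.MORPH_OPEN,np.ones((7,7),np.uint8))
cs,_=cv2.findContours(mm,cv2.RETR_EXTERNAL,cv2.CHAIN_APPROX_NONE)
k=max(cs,key=cv2.contourArea); print(cv2.contourArea(k),cv2.minAreaRect(k))
pts=np.array([ray(c,u,v,16)[:2] for u,v in k[:,0]+0.0],np.float32)
print(cv2.minAreaRect(pts)); print(pts.min(0),pts.max(0))
cv2.drawContours(im,[k],-1,(0,0,255),1); cv2.imwrite("pics/plm.png",cv2.resize(im[25:170,210:300],None,fx=4,fy=4,interpolation=cv2.INTER_NEAREST))
E
```

```text
4673.5 ((253.69097900390625, 96.7902603149414), (48.601959228515625, 105.17947387695312), 6.613461017608643)
((548.1630249023438, 162.4364013671875), (50.69417190551758, 110.2432861328125), 84.27660369873047)
[492.59802 132.47462] [604.44476 191.46556]
```

View pics/plm.png

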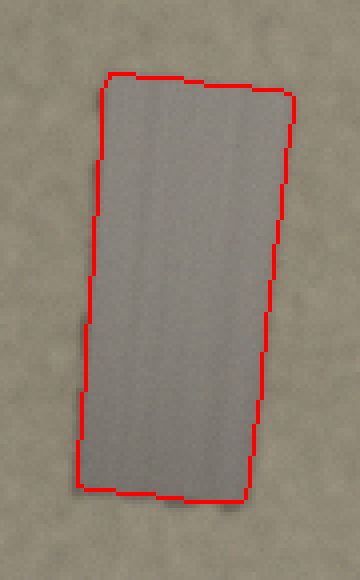

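Emit:
drive_tool --rows '[[[0.68,0.032,-0.5,0,0,-0.063],[0.68,0.032,-1,0,0,-0.063],[0.68,0.032,-1,0,0,-0.063],[0.68,0.032,-1,0,0,-0.063],[0.68,0.032,-1,0,0,-0.063]]]'

```text
time_s: 2.58
eef_pos: [548.0, 162.4, 306.8]
ee_rot: [-0.001, 0.999, -0.049, 0.002]
force: [1.5, -0.1, -0.3]
grip_width: 0.998
```

Emit:
drive_tool --rows '[[[0,0,-0.5,0,0,0],[0,0,-1,0,0,0],[0,0,-1,0,0,0],[0,0,-1,0,0,0]]]'

```text
time_s: 3.08
eef_pos: [548.7, 162.5, 209.7]
ee_rot: [-0.001, 0.999, -0.049, 0.004]
force: [0.1, 1.0, 1.3]
grip_width: 0.998
```

```bash
python3 look.py 2
```

```text
3.075 [548.7 162.5 209.7] [-0.001   0.9988 -0.0493  0.0041] [0.08 0.63 1.56 0.   0.94 1.75] 0.998 [0.1 1.  1.3]
```

View pics/w2.png

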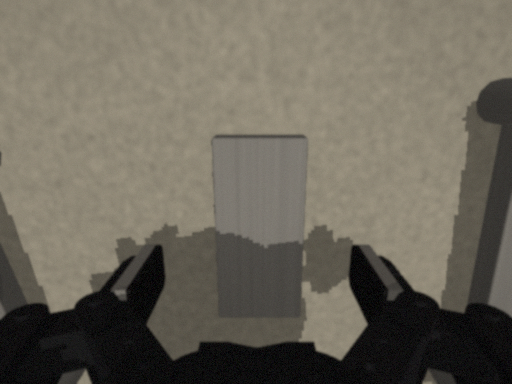

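```bash
python3 - <<'E'
from h import *
c=np.load("pics/w2.npz")
P=[ray(c,u,v,16) for u,v in((212,137),(307,137),(218,317.5),(300,317.5))]
P=np.array(P)[:,:2];print(P.round(1),P.mean(0),(P[0]+P[1]-P[2]-P[3])/2,np.linalg.norm(P[0]-P[1]))
E
```

```text
[[605.3 181.2]
 [600.5 132.3]
 [495.3 192.8]
 [490.5 142.5]] [547.92403796 162.21441783] [110.04236954 -10.86566405] 49.11332247081003
```

Emit:
drive_tool --rows '[[[-0.01,0,-0.34,0,0,0],[-0.01,0,-0.34,0,0,0],[-0.01,0,-0.34,0,0,0],[-0.01,0,-0.34,0,0,0]]]'

```text
time_s: 3.62
eef_pos: [548.1, 162.5, 177.3]
ee_rot: [-0.001, 0.999, -0.049, 0.006]
force: [-0.4, 0.4, 0.4]
grip_width: 1.0
```

Emit:
drive_tool --rows '[[[0,0,-0.01,0,0.008,0],[0,0,-0.01,0,0.008,0],[0,0,-0.01,0,0.008,0],[0,0,-0.01,0,0.008,0],[0,0,-0.01,0,0.008,0],[0,0,-0.01,0,0.008,0],[0,0,-0.01,0,0.008,0],[0,0,-0.01,0,0.008,0]]]' --fingers -1 --force 60

```text
time_s: 4.62
eef_pos: [548.3, 162.5, 177.2]
ee_rot: [-0.001, 0.999, -0.049, -0.0]
force: [-2.6, -1.5, 6.7]
grip_width: 0.562
```

```bash
python3 look.py 3
```

```text
4.625 [548.3 162.5 177.2] [-8.000e-04  9.988e-01 -4.920e-02 -3.000e-04] [0.08 0.68 1.57 0.   0.88 1.75] 0.562 [-2.6 -1.5  6.7]
```

View pics/w3.png

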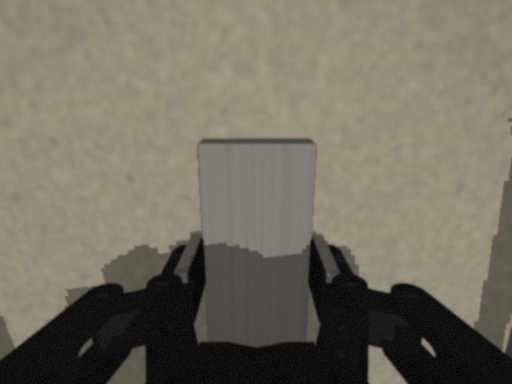

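Emit:
drive_tool --rows '[[[0,0,0.1,0,0,0],[0,0,0.5,0,0,0],[0,0,1,0,0,0],[0,0,1,0,0,0],[0,0,1,0,0,0]]]'

```text
time_s: 5.3
eef_pos: [547.8, 162.5, 275.7]
ee_rot: [-0.001, 0.999, -0.049, -0.002]
force: [-0.2, -0.4, -7.5]
grip_width: 0.566
```

Emit:
drive_tool --rows '[[[-0.4,-0.5,1,0,0,0],[-0.4,-1,1,0,0,0],[-0.4,-1,1,0,0,0],[-0.4,-1,1,0,0,0]]]'

```text
time_s: 5.8
eef_pos: [507.6, 61.3, 375.0]
ee_rot: [-0.001, 0.999, -0.05, -0.003]
force: [0.9, 0.4, -7.0]
grip_width: 0.565
```

```bash
python3 look.py 4
```

```text
5.8 [507.6  61.3 375. ] [-6.000e-04  9.987e-01 -5.040e-02 -2.500e-03] [-0.11  0.31  1.58  0.    1.25  1.56] 0.565 [ 0.9  0.4 -7. ]
```

View pics/w4.png

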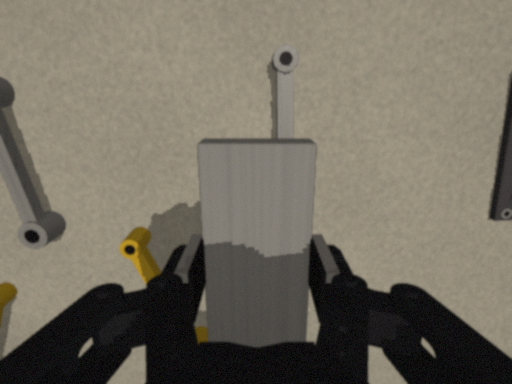

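Emit:
drive_tool --rows '[[[-0.5,-0.6,0.45,0,-0.003,0],[-1,-1,0.45,0,-0.003,0],[-1,-1,0.45,0,-0.003,0]]]'

```text
time_s: 6.22
eef_pos: [406.3, -38.3, 418.3]
ee_rot: [-0.001, 0.999, -0.05, -0.002]
force: [0.8, 0.1, -7.1]
grip_width: 0.563
```

Emit:
drive_tool --rows '[[[0,-0.6,0,0,0,0],[0,-1,0,0,0,0],[0,-1,0,0,0,0]]]'

```text
time_s: 6.6
eef_pos: [406.7, -139.9, 416.5]
ee_rot: [-0.002, 0.999, -0.051, -0.003]
force: [0.0, 0.4, -5.6]
grip_width: 0.567
```

Emit:
drive_tool --rows '[[[0,-0.6,0,0,0,0],[0,-1,0,0,0,0],[0,-1,0,0,0,0],[0,-1,0,0,0,0],[0,-1,0,0,0,0]]]'

```text
time_s: 7.22
eef_pos: [407.0, -238.7, 416.2]
ee_rot: [-0.003, 0.999, -0.05, -0.004]
force: [-0.6, 0.4, -6.2]
grip_width: 0.566
```

```bash
python3 look.py 5; python3 - <<'E'
from h import *
im=viewer.capture("scene"); cv2.imwrite("pics/scene5.png",im[:,:,::-1])
c=np.load("pics/w3.npz");print(ray(c,201,144,16),ray(c,314,144,16))
E
```

```text
7.225 [ 407.  -238.7  416.2] [-0.0025  0.9987 -0.0505 -0.0037] [-0.78  0.19  1.63 -0.    1.33  0.89] 0.566 [-0.6  0.4 -6.2]
[604.78777992 181.1041135   16.        ] [600.19511107 134.34994251  16.        ]
```

View pics/w5.png

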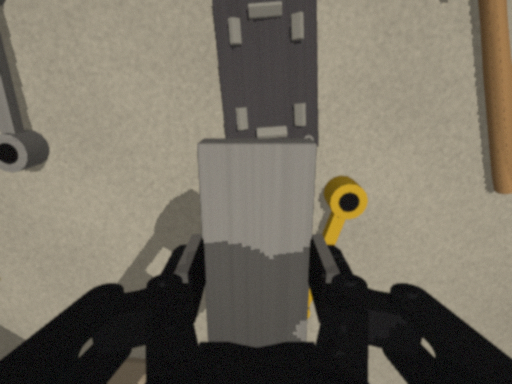

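```bash
python3 - <<'E'
from h import *
im=cv2.imread("pics/w5.png"); c=np.load("pics/w5.npz")
g=im[0:145,200:335]; g=cv2.convertScaleAbs(g,alpha=1.5)
cv2.imwrite("pics/jz.png",cv2.resize(g,None,fx=4.1,fy=4.1,interpolation=cv2.INTER_CUBIC))
gray=cv2.cvtColor(im,cv2.COLOR_BGR2GRAY)
hsv=cv2.cvtColor(cv2.GaussianBlur(im,(0,0),0.8),cv2.COLOR_BGR2HSV)
base=np.zeros(gray.shape,np.uint8); base[0:138,223:315]=1
m=((gray>95)&(base>0)).astype(np.uint8)
n,l,st,ce=cv2.connectedComponentsWithStats(m)
for i in range(1,n):
    if st[i,4]>60: print(st[i],ce[i].round(1),[ray(c,*ce[i],z)[:2].round(1) for z in(26,)])
print("yellow",ray(c,349,202,40))
E
```

```text
[248   1  34  16 462] [264.9   8.4] [array([ 559.3, -260. ])]
[292  11  12  28 308] [297.5  25. ] [array([ 540.9, -291.8])]
[228  17  14  27 302] [234.5  29.9] [array([ 542.9, -227. ])]
[294 103  12  23 246] [300.1 114. ] [array([ 451.8, -289.1])]
[236 107  12  23 241] [241.8 117.9] [array([ 454. , -224.3])]
[257 126  31  12 335] [271.8 131.6] [array([ 435.6, -256.3])]
yellow [ 347.86535875 -337.87245897   40.        ]
```

View pics/jz.png

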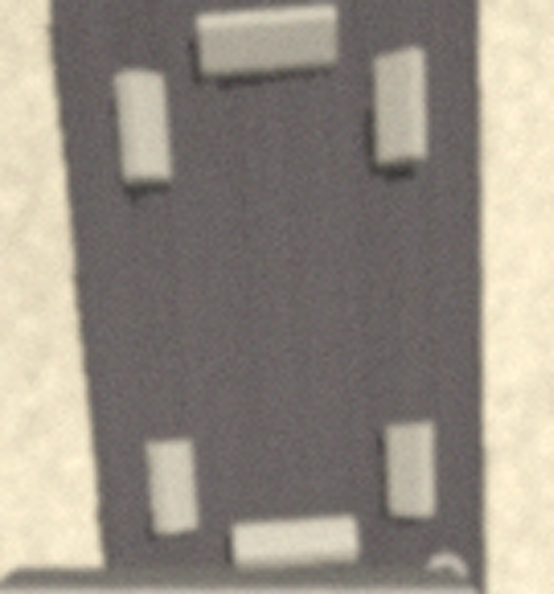

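View pics/scene5.png

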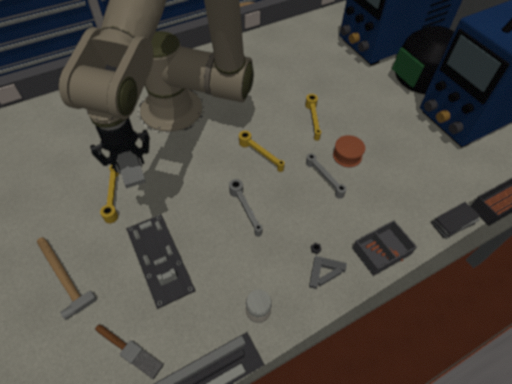

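Emit:
drive_tool --rows '[[[0.5,-0.1,-0.3,-0.003,-0.004,0.045],[0.91,-0.2,-0.8,-0.003,-0.004,0.045],[0.91,-0.2,-1,-0.003,-0.004,0.045],[0.91,-0.2,-1,-0.003,-0.004,0.045],[0.91,-0.2,-1,-0.003,-0.004,0.045],[0.91,-0.2,-1,-0.003,-0.004,0.045]]]'

```text
time_s: 8.07
eef_pos: [497.8, -259.0, 318.2]
ee_rot: [0.001, 1.0, -0.015, 0.001]
force: [0.1, 0.0, -6.2]
grip_width: 0.566
```

```bash
python3 look.py 6
```

```text
8.075 [ 497.8 -259.   318.2] [ 9.000e-04  9.999e-01 -1.540e-02  8.000e-04] [-0.69  0.47  1.51 -0.    1.16  0.91] 0.566 [ 0.1  0.  -6.2]
```

View pics/w6.png

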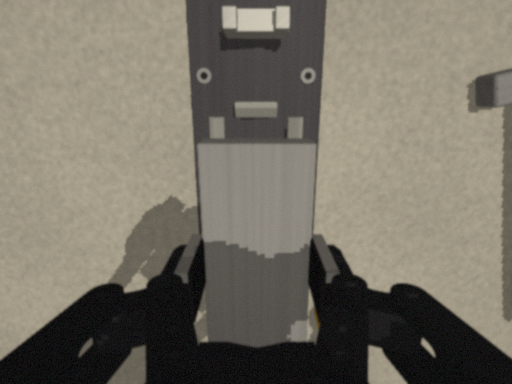

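```bash
python3 - <<'E'
from h import *
c=np.load("pics/w6.npz"); d=np.array([np.cos(np.radians(-1.7)),np.sin(np.radians(-1.7))])
for nm,u,v,z,o in(("fork",256,17,50,125),("stop far top edge",256,103,26,None),("holes",256,75,10,None),("side",256,127,26,45)):
    p=ray(c,u,v,z)[:2]; print(nm,p.round(1), (p-d*o).round(1) if o else '')
print("plate end",ray(c,258,144,318.2-177.2+16))
E
```

```text
fork [ 622.2 -262.2] [ 497.2 -258.5]
stop far top edge [ 565.4 -260.5] 
holes [ 587.4 -261.1] 
side [ 546.5 -259.9] [ 501.5 -258.5]
plate end [ 552.54208853 -260.87265728  157.        ]
```

Emit:
drive_tool --rows '[[[0,0.007,-0.5,0,0,0],[0,0.007,-1,0,0,0],[0,0.007,-1,0,0,0],[0,0.007,-1,0,0,0],[0,0.007,-1,0,0,0]]]'

```text
time_s: 8.75
eef_pos: [498.3, -258.7, 220.3]
ee_rot: [0.002, 1.0, -0.015, 0.002]
force: [-0.1, -0.5, -5.5]
grip_width: 0.561
```

```bash
python3 look.py 7;python3 -c "
from h import *
im=viewer.capture('side'); cv2.imwrite('pics/side7.png',cv2.resize(im[100:200,200:350,::-1],None,fx=5,fy=5))"
```

```text
8.75 [ 498.3 -258.7  220.3] [ 0.0021  0.9999 -0.0154  0.0023] [-0.69  0.6   1.59 -0.    0.95  0.91] 0.561 [-0.1 -0.5 -5.5]
```

View pics/w7.png

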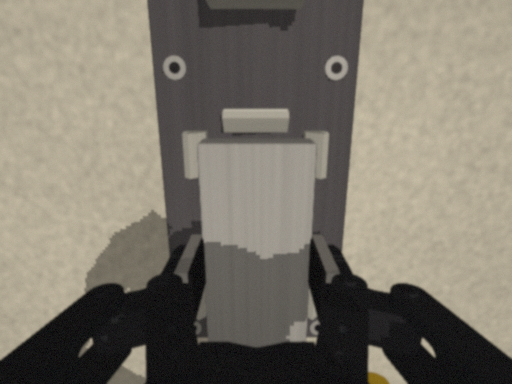

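View pics/side7.png

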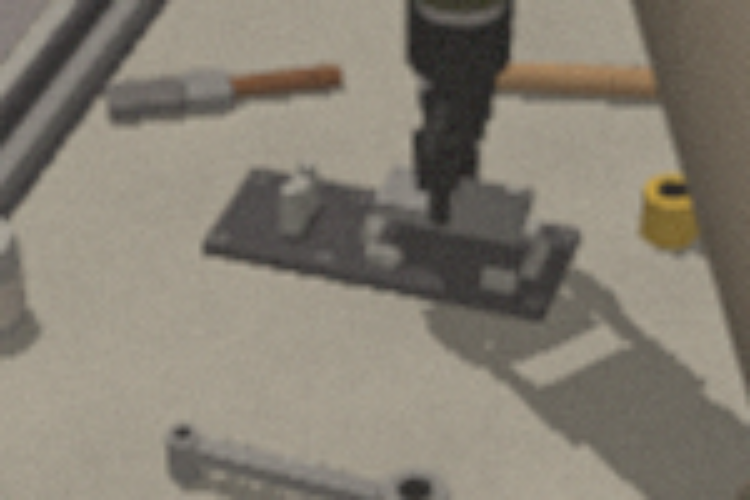

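Emit:
drive_tool --rows '[[[-0.003,0.004,-0.08,0.003,0.003,0],[-0.003,0.004,-0.14,0.003,0.003,0],[-0.003,0.004,-0.2,0.003,0.003,0],[-0.003,0.004,-0.2,0.003,0.003,0],[-0.003,0.004,-0.26,0.003,0.003,0],[-0.003,0.004,-0.3,0.003,0.003,0],[-0.003,0.004,-0.32,0.003,0.003,0],[-0.003,0.004,-0.32,0.003,0.003,0]]]'

```text
time_s: 9.85
eef_pos: [497.8, -258.1, 187.5]
ee_rot: [-0.001, 1.0, -0.015, -0.001]
force: [0.8, 1.1, -5.9]
grip_width: 0.563
```

Emit:
drive_tool --rows '[[[0,0,-0.005,0,0,0],[0,0,-0.005,0,0,0],[0,0,-0.01,0,0,0],[0,0,-0.01,0,0,0]]]'

```text
time_s: 10.35
eef_pos: [497.8, -258.1, 187.2]
ee_rot: [-0.001, 1.0, -0.015, -0.0]
force: [-3.3, 2.3, 6.3]
grip_width: 0.563
```

```bash
python3 look.py 8
```

```text
10.35 [ 497.8 -258.1  187.2] [-5.000e-04  9.999e-01 -1.540e-02 -5.000e-04] [-0.69  0.65  1.61  0.    0.89  0.91] 0.563 [-3.3  2.3  6.3]
```

View pics/w8.png

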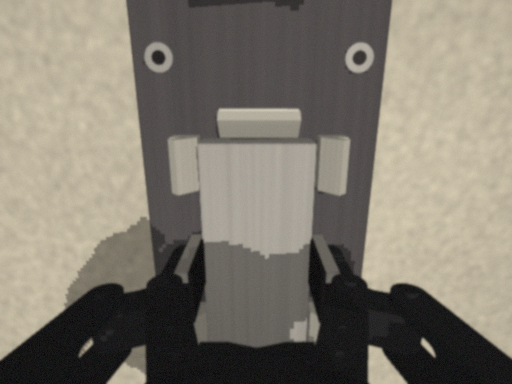

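Emit:
drive_tool --rows '[[[0,0,0,0,0,0],[0,0,0,0,0,0],[0,0,0,0,0,0],[0,0,0,0,0,0],[0,0,0,0,0,0],[0,0,0,0,0,0]]]' --fingers 1

```text
time_s: 11.15
eef_pos: [497.8, -258.1, 187.2]
ee_rot: [-0.0, 1.0, -0.015, -0.0]
force: [0.5, -0.1, 0.1]
grip_width: 0.999
```

Emit:
drive_tool --rows '[[[0,0,0.3,0,0,0],[0,0,0.8,0,0,0],[0,0,1,0,0,0],[0,0,1,0,0,0]]]'

```text
time_s: 11.65
eef_pos: [498.0, -258.2, 288.4]
ee_rot: [0.0, 1.0, -0.015, 0.001]
force: [0.1, -0.1, -0.5]
grip_width: 0.998
```

Emit:
drive_tool --rows '[[[-0.5,0,0.5,0,0,0],[-0.9,0,1,0,0,0],[-0.9,0,1,0,0,0],[-0.9,0,1,0,0,0]]]'

```text
time_s: 12.15
eef_pos: [407.9, -258.3, 387.5]
ee_rot: [0.0, 1.0, -0.016, 0.0]
force: [0.8, 0.1, 0.2]
grip_width: 1.001
```

```bash
python3 look.py 9; python3 -c "
from h import *
im=cv2.imread('pics/w9.png'); cv2.imwrite('pics/w9z.png',cv2.resize(im[0:230,180:340],None,fx=2.6,fy=2.6,interpolation=2))"
```

```text
12.15 [ 407.9 -258.3  387.5] [ 0.000e+00  9.999e-01 -1.560e-02  4.000e-04] [-0.81  0.23  1.65  0.    1.26  0.79] 1.001 [0.8 0.1 0.2]
```

View pics/w9z.png

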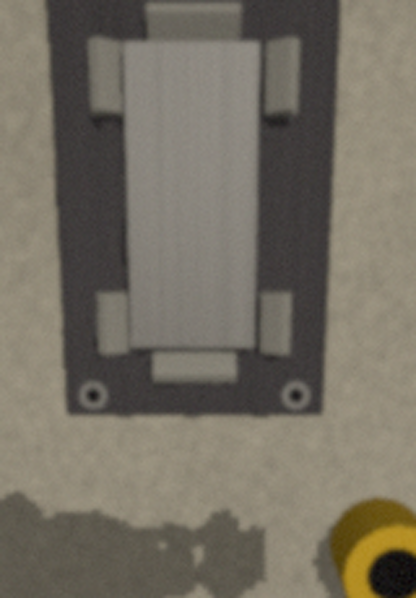

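```bash
python3 - <<'E'
from h import *
c=np.load("pics/w9.npz"); f=lambda u,v,z: ray(c,u/2.6+180,v/2.6,z)[:2]
P=np.array([f(124,40,26),f(259,40,26),f(131,350,26),f(257,348,26)]); print(P.round(1),P.mean(0).round(1)); d=P[0]+P[1]-P[2]-P[3]; print(np.degrees(np.arctan2(d[1],d[0])),np.linalg.norm(d)/2,np.linalg.norm(P[0]-P[1]))
b=(f(67,413,10)+f(322,413,10))/2; print("base end",b, b+85*np.array([.9996,-.0297]))
c=np.load("pics/w1.npz")
b=ray(c,367.5,197.5,40);e=ray(c,395.5,36.5,36); print(b,e,np.linalg.norm((b-e)[:2]),np.degrees(np.arctan2(*(e-b)[1::-1])), b+(e-b)*50/165)
E
```

```text
[[ 553.5 -235. ]
 [ 552.  -283.7]
 [ 442.4 -231.4]
 [ 441.7 -281.9]] [ 497.4 -258. ]
-1.406976823981232 110.79539353770454 48.76751170314201
base end [ 412.8022247  -255.82578063] [ 497.7682247  -258.35028063]
[443.59826223  36.56482198  40.        ] [607.54999     24.83404693  36.        ] 164.3708615364492 -4.092548806146675 [493.28060398  33.01004166  38.78787879]
```

Emit:
drive_tool --rows '[[[0,0.5,0,0,0,0],[0,1,0,0,0,0],[0,1,0,0,0,0]]]'

```text
time_s: 12.58
eef_pos: [408.8, -155.9, 385.2]
ee_rot: [-0.002, 1.0, -0.013, -0.001]
force: [0.5, -0.9, -0.6]
grip_width: 1.002
```

Emit:
drive_tool --rows '[[[0,0.6,0,0,0,0],[0,1,0,0,0,0],[0,1,0,0,0,0]]]'

```text
time_s: 12.95
eef_pos: [409.2, -54.6, 384.1]
ee_rot: [-0.002, 1.0, -0.012, -0.002]
force: [0.2, -0.1, 0.1]
grip_width: 1.002
```

Emit:
drive_tool --rows '[[[0,0.5,0,0,0,-0.02],[0,0.9,0,0,0,-0.027],[0,0.9,0,0,0,-0.027],[0,0.9,0,0,0,-0.027]]]'

```text
time_s: 13.45
eef_pos: [409.9, 34.4, 383.5]
ee_rot: [-0.002, 0.999, -0.033, -0.003]
force: [-0.2, -1.1, 0.1]
grip_width: 1.001
```

```bash
python3 look.py 10
```

```text
13.45 [409.9  34.4 383.5] [-0.0019  0.9994 -0.0332 -0.0027] [-0.2   0.08  1.84  0.    1.23  1.43] 1.001 [-0.2 -1.1  0.1]
```

View pics/w10.png

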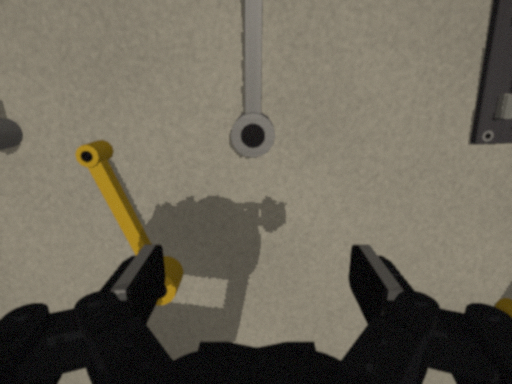

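```bash
python3 - <<'E'
from h import *
c=np.load("pics/w10.npz")
b=ray(c,252.3,135.3,40)[:2]; t=ray(c,253.5,5,32)[:2]; print(b,t,np.degrees(np.arctan2(*(t-b)[::-1]))); d=(t-b)/np.linalg.norm(t-b); print(b+50*d)
E
```

```text
[443.19569661  38.34315045] [558.50043514  29.30977047] -4.479603609471257
[493.04295664  34.43794025]
```

Emit:
drive_tool --rows '[[[0.83,-0.005,-0.5,-0.002,-0.003,-0.006],[0.83,-0.005,-1,-0.002,-0.003,-0.006],[0.83,-0.005,-1,-0.002,-0.003,-0.006],[0.83,-0.005,-1,-0.002,-0.003,-0.006],[0.83,-0.005,-1,-0.002,-0.003,-0.006]]]'

```text
time_s: 14.12
eef_pos: [492.6, 33.4, 285.7]
ee_rot: [-0.0, 0.999, -0.038, 0.001]
force: [0.2, 0.4, -0.3]
grip_width: 0.999
```

Emit:
drive_tool --rows '[[[0,0,-0.4,0,0,0],[0,0,-0.6,0,0,0],[0,0,-0.6,0,0,0],[0,0,-0.6,0,0,0]]]'

```text
time_s: 14.62
eef_pos: [492.9, 33.3, 227.4]
ee_rot: [-0.0, 0.999, -0.038, 0.003]
force: [0.7, 0.5, 0.0]
grip_width: 0.996
```

```bash
python3 look.py 11
```

```text
14.625 [492.9  33.3 227.4] [-0.      0.9993 -0.0384  0.0028] [-0.17  0.47  1.79  0.    0.87  1.48] 0.996 [0.7 0.5 0. ]
```

View pics/w11.png

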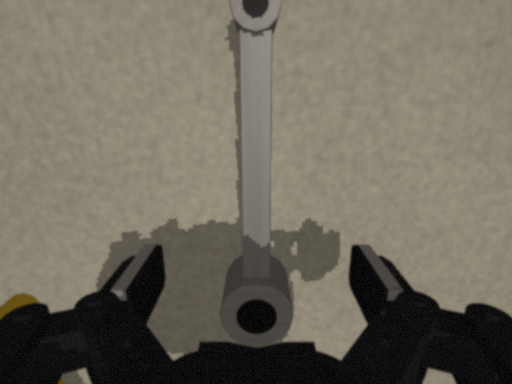

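```bash
python3 - <<'E'
from h import *
c=np.load("pics/w11.npz")
b=ray(c,257,316,40)[:2]; t=ray(c,255.5,6.5,36)[:2]; d=(t-b)/np.linalg.norm(t-b); print(b,t,np.linalg.norm(t-b),np.degrees(np.arctan2(*d[::-1])),b+50*d)
E
```

```text
[442.6212721   37.68828671] [606.27064238  25.90128344] 164.07330629445525 -4.11966952391626 [492.49208106  34.09629373]
```

Emit:
drive_tool --rows '[[[0,0.005,-0.3,0,0.004,0],[0,0.005,-0.48,0,0.004,0],[0,0.005,-0.48,0,0.004,0],[0,0.005,-0.48,0,0.004,0]]]'

```text
time_s: 15.18
eef_pos: [493.3, 33.8, 180.6]
ee_rot: [0.0, 0.999, -0.038, 0.001]
force: [-0.0, -0.3, -0.3]
grip_width: 1.001
```

Centred; close on the bar.

Emit:
drive_tool --rows '[[[0,0,-0.01,0,0.001,0],[0,0,-0.01,0,0.001,0],[0,0,-0.01,0,0.001,0],[0,0,-0.01,0,0.001,0],[0,0,-0.01,0,0.001,0],[0,0,-0.01,0,0.001,0],[0,0,-0.01,0,0.001,0],[0,0,-0.01,0,0.001,0],[0,0,-0.01,0,0.001,0],[0,0,-0.01,0,0.001,0]]]' --fingers -1 --force 100

```text
time_s: 16.42
eef_pos: [493.3, 33.8, 179.9]
ee_rot: [0.0, 0.999, -0.038, -0.0]
force: [-1.6, 0.6, 5.9]
grip_width: 0.168
```

```bash
python3 look.py 12
```

```text
16.425 [493.3  33.8 179.9] [ 3.000e-04  9.993e-01 -3.820e-02 -1.000e-04] [-0.17  0.56  1.81 -0.    0.77  1.48] 0.168 [-1.6  0.6  5.9]
```

View pics/w12.png

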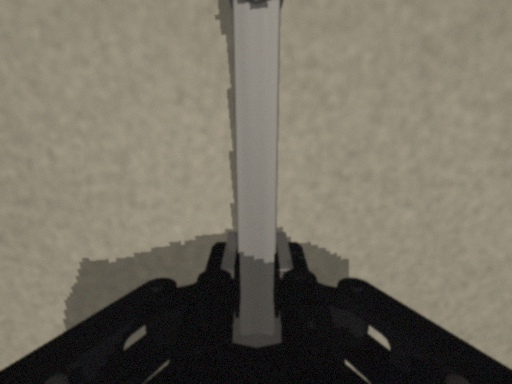

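Emit:
drive_tool --rows '[[[0,0,0.2,0,0,0],[0,0,0.6,0,0,0],[0,0,1,0,0,0],[0,0,1,0,0,0],[0,0,1,0,0,0]]]'

```text
time_s: 17.1
eef_pos: [492.8, 33.9, 278.1]
ee_rot: [0.0, 0.999, -0.038, -0.002]
force: [0.1, 1.0, -7.0]
grip_width: 0.166
```

```bash
python3 look.py 13
```

```text
17.1 [492.8  33.9 278.1] [ 0.      0.9993 -0.0383 -0.0018] [-0.17  0.39  1.75 -0.    1.    1.48] 0.166 [ 0.1  1.  -7. ]
```

View pics/w13.png

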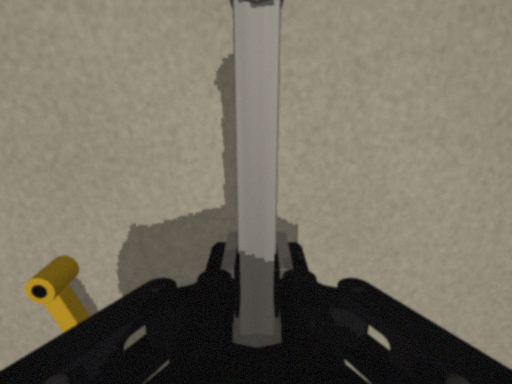

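Emit:
drive_tool --rows '[[[0.15,-0.25,0,0,0,0.01],[0.3,-0.6,0,0,0,0.02],[0.4,-0.9,0,0,0,0.028],[0.4,-1,0,0,-0.002,0.028]]]'

```text
time_s: 17.65
eef_pos: [532.9, -67.6, 275.9]
ee_rot: [-0.0, 1.0, -0.017, -0.002]
force: [0.5, 0.3, -6.4]
grip_width: 0.168
```

Emit:
drive_tool --rows '[[[0.1,-0.35,0,0,0,0],[0.14,-0.7,0,0,0,0],[0.14,-0.95,0,0,0,0],[0.14,-1,0,0,0,0]]]'

```text
time_s: 18.15
eef_pos: [546.5, -168.3, 274.4]
ee_rot: [-0.001, 1.0, -0.018, -0.003]
force: [-1.3, 0.5, -6.1]
grip_width: 0.166
```

Emit:
drive_tool --rows '[[[0,-0.35,0,0,0,0],[0,-0.65,0,0,0,0],[0,-0.85,0,0,0,0],[0,-0.9,0,0,0,0],[0,-0.9,0,0,0,0],[0,-0.9,0,0,0,0],[0,-0.9,0,0,0,0]]]'

```text
time_s: 19.02
eef_pos: [546.6, -257.6, 274.4]
ee_rot: [-0.001, 1.0, -0.017, -0.003]
force: [-0.7, 0.7, -7.0]
grip_width: 0.164
```

```bash
python3 look.py 14
```

```text
19.025 [ 546.6 -257.6  274.4] [-0.0012  0.9998 -0.0175 -0.0031] [-0.63  0.61  1.4  -0.    1.14  0.97] 0.164 [-0.7  0.7 -7. ]
```

View pics/w14.png

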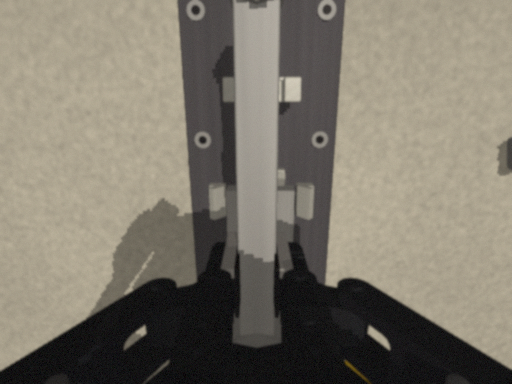

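Emit:
drive_tool --rows '[[[0.01,-0.022,-0.15,-0.002,-0.004,0.003],[0.01,-0.022,-0.3,-0.002,-0.004,0.003],[0.01,-0.022,-0.4,-0.002,-0.004,0.003],[0.01,-0.022,-0.43,-0.002,-0.004,0.003],[0.01,-0.022,-0.43,-0.002,-0.004,0.003],[0.01,-0.022,-0.43,-0.002,-0.004,0.003],[0.01,-0.022,-0.43,-0.002,-0.004,0.003],[0.01,-0.022,-0.43,-0.002,-0.004,0.003]]]'

```text
time_s: 20.08
eef_pos: [547.6, -260.0, 231.7]
ee_rot: [0.0, 1.0, -0.015, 0.0]
force: [-0.4, 0.4, -7.2]
grip_width: 0.169
```

```bash
python3 look.py 15; python3 - <<'E'
from h import *
for n in("scene","side"):
    im=viewer.capture(n)[:,:,::-1]; c=viewer.calibration(n)
    for z,p in((91,(497.6,-258.3)),(87,(662.5,-263.2))):
        print(n,proj(c,(*p,z)).round(1))
    x,y=(100,180) if n=="scene" else (200,80)
    cv2.imwrite(f"pics/{n}15.png",cv2.resize(im[y:y+150,x:x+180],None,fx=4,fy=4,interpolation=cv2.INTER_CUBIC))
E
```

```text
20.075 [ 547.6 -260.   231.7] [ 5.000e-04  9.999e-01 -1.520e-02  3.000e-04] [-0.64  0.66  1.43 -0.    1.04  0.97] 0.169 [-0.4  0.4 -7.2]
scene [146.8 229.8]
scene [168.6 281.6]
side [290.2 131.8]
side [248.2 124.9]
```

View pics/scene15.png

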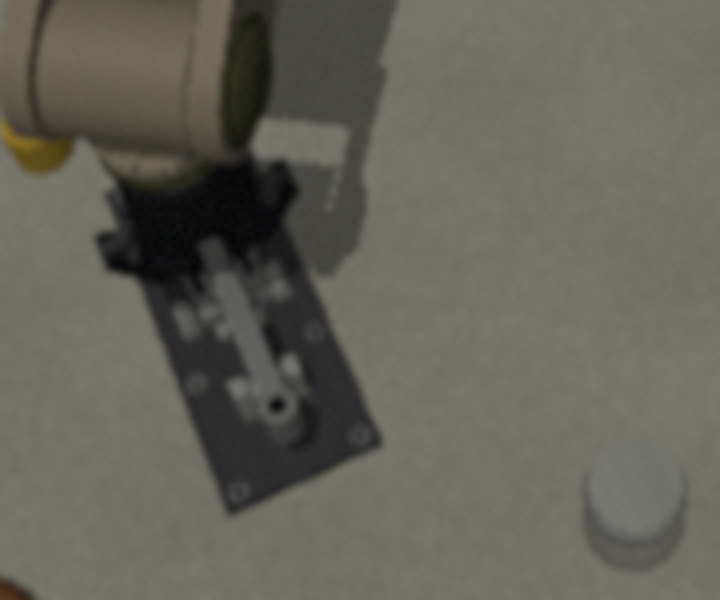

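View pics/side15.png

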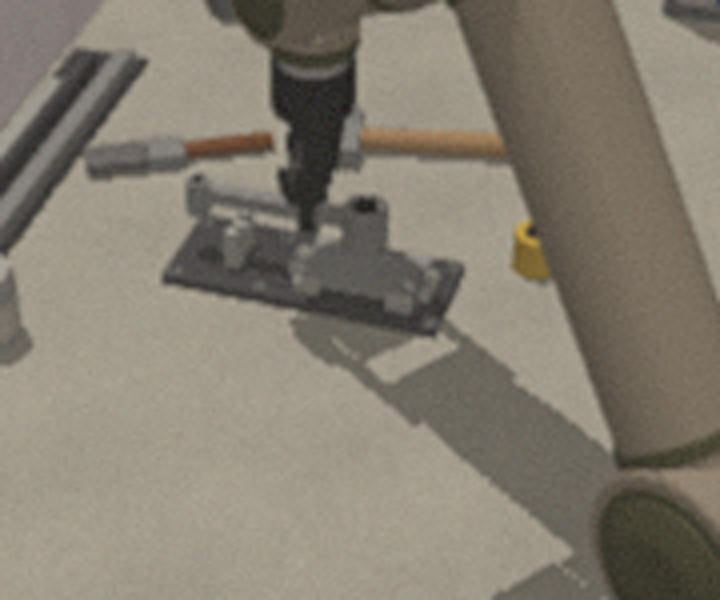

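View pics/w15.png

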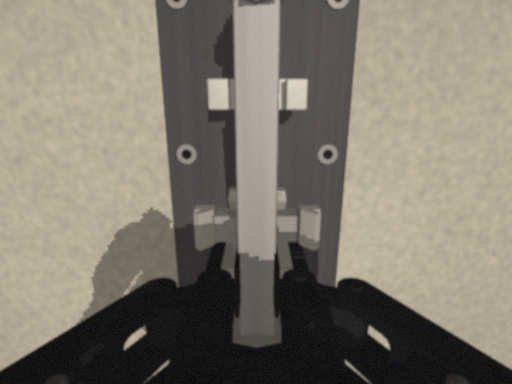

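```bash
python3 -c "
from rig import ctrl
s=ctrl.sense();print(s['time_s'],s['dq'].round(3))
print(ctrl.finish_job())"
```

```text
20.225 [-0.     0.    -0.    -0.002 -0.001  0.002]
the job is handed in; nothing more can be done
None
```

I put the plate in the pocket, released it, and handed the job in at about 20 s with the lever held still over the jig. No verdict was reported, so everything below comes from my own checks.

- **Plate:** after release, the wrist camera put its centre at (497.4, −258.0) mm. The pocket centre measured about (497.6, −258.3) mm. Its yaw was −1.4° and the jig's was −1.7°. The arm's height at floor contact was 10 mm above its height when it gripped the plate on the bench, which matches the floor. I did not re-measure the plate once the lever was above it. The last pictures show it still in the pocket.
- **Lever grip:** I gripped it within about 1 mm of the measured balance point. It stayed level relative to the gripper after lifting.
- **Final hold:** the arm was at rest with under 0.1° of tilt and yaw in line with the jig. From the arm's height, the boss underside is about 25 to 26 mm above the plate.
- **Final position:** the lever's boss and eye appeared within about 2 pixels of where they should be. That is a few millimetres, with the eye seen in the scene and side views and the boss only in the side view.

No check failed. I never brought the arm near the link, spool or nut, but I did not measure their positions again at the end. The tool tilted by up to about 0.7° between moves, and I corrected it as I went.

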